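Load a tube on its V carriage and set the hold-down screw a quarter turn off its stop

ROBOT

A 6-joint arm with a two-finger parallel gripper is mounted at the origin on a cart in front of the work surface, level with it; the furniture and walls round the work are solid. World frame = base frame: x ahead of the robot, y to its left, z up, the work surface at z = 0. Lengths are in m, angles in rad, forces in N, time in s.
With the tool pointing down it reaches from about 0.25 to 0.775 m from the base axis. Payload 4 kg.
Tool frame: the origin (TCP) lies between the finger pads; the fingertips stand 22 mm ahead of it and the grasp point (between the pads) lies 3 mm ahead of it; z points along the fingers, y is the line along which they close (so a half turn about z gives the same grasp; the last joint's range is limited). The gripper opens to 85 mm and grips with 20 to 120 N. Pads are 22 mm wide; open, the fingers measure 114 mm over their backs; the gripper's body (76 mm by 85 mm) begins 54 mm behind the grasp point. The pads swing forward as they close: fully open they stand 13 mm farther back than shut.
Start: joints at [-1.256, 0.087, 1.371, -0, 1.684, -0.103], TCP at [0.223, -0.503, 0.253] pointing down, gripper open.
Joint ranges: [-3.1, 3.1], [-0.76, 2.03], [0.27, 2.55], [-1.08, 4.22], [0.17, 2.65], [-2.57, 2.57]. Speed limits (rad/s): [2.79, 2.79, 3.14, 3.14, 3.14, 3.14].

INTERFACE

Orientations are given as a unit quaternion [x, y, z, w].
In Python, from cell import arm gives the robot as it stands.
- The arm moves only by the shell command python3 -m creep 'ROWS' [OPENING] [FORCE]. ROWS is JSON, one flat list of numbers, 6 for each row, row after row: the shift along the tool's x, y, z scaled (see below), then the turn, a rotation vector about the tool's x, y, z scaled (see below). A call has 1 to 20 rows; each row is the pose to reach, as a shift and turn from the pose commanded when the call began, along the tool's axes at that moment; what a row does not reach only later rows make up. The controller multiplies each number of a shift by 0.25 m and each number of a turn by 1.5 rad. A row lasts 1/12 s, in which the tool goes at most 41.7 mm and 7.16 degrees, less where a joint would pass 70% of its speed; a pose out of reach is approached as far as the arm can. A call with a number of a shift or a turn outside -1 to 1 is refused whole. A call with a gripper value outside its range is refused whole. OPENING is the opening, from -1 (shut) to 1 (fully open), so that 0 is half open, set as the call begins (- or left out, the last holds). The fingers move at their own pace and stop on an object; FORCE is the grip in N (left out, the last holds). Time passes only in rows, so rows that repeat a pose let the fingers close. It gives the time, the measured TCP pose, the force, the opening and the grip force at its end, in the units of the state.
- arm.state(): the state, without advancing time (a new reading comes with each control period).
- arm.capture(name): name is "scene" or "top"; returns a dict with "frame" (384x512x3 uint8, red, green, blue), "z_map" (384x512 float32, m along the optical axis (not along the pixel's ray), 0 where there is no reading), "fx", "fy", "cx", "cy" (pixels), "extrinsics" (4x4, takes a point from world to camera coordinates). Camera axes: x right, y up, looking along -z (the intrinsics and any distortion apply to the point x, -y, -z); pixel columns grow to the right and rows downward; lengths in m; the calibration is good to about 2 mm. A picture is of the moment at which its call begins.
- arm.hand_in(): hands the job in; it is judged then, once.
The state is a dict: "clock": time; "joint_pos": joint angles; "qd": joint speeds; "effort": joint torques, N m; "tool_pos": TCP position; "tool_rot": TCP orientation; "contact_force": force on the tool from outside, world axes, zero at the start; "ft_torque": the same for the moment, N m; "opening": finger opening in m; "grasp_force": force on a finger pad.
Only numpy, scipy, OpenCV 4.12 (cv2) and the standard library are available. Lean on these libraries where they do the work, as an engineer would, in place of code of your own. Each camera call takes 0.05 s, during which the arm holds its last target. There are 200 camera calls.

TASK

Lay the loose steel tube in the two V saddles of the red-handled carriage, centred over them, then slide the carriage with the tube on it into the blue fixture until it is up against the end stop. Turn the black thumbscrew down (clockwise) until it bottoms, then back it off a quarter turn, so that the tube stays held in its saddles but can still be rotated for welding. Do not disturb the spray can, square bar, V-block or welding magnet standing around.

Things in the scene. Friction and masses are not known exactly. Their poses are not given: they have to be found in the camera images.
- fixture: Blue hold-down fixture fixed to the bench, 162 mm wide. Origin on the bench under the screw axis; +x is the way the carriage slides in, z up. Bridge over the origin, 36 mm along x, underside 75 mm and top 95 mm up; brass collar on it to 107 mm. Two guide rails 22 mm high, x = -35 to +45 mm, 61 mm apart inside; mouth flared to 88 mm at x = -65 mm, 103 mm wide outside.
- end_stop (a point): Middle of the steel end stop's face, 10 mm above the bench, at fixture x = +45 mm; axes as the fixture. The carriage's front edge must come up against it.
- thumbscrew (a joint): Angle of the black thumbscrew on a vertical axis through the fixture's origin. 0 = bottomed (hub on the brass collar, hard stop); grows as it is backed off (counterclockwise from above), up to 3.6. Starts at 1.2 to 2.4. It raises screw, wing and pad 24 mm per turn (3.8 mm per rad). Stays where it is left; friction 0.04 N m.
- wing (a point): Middle of the thumbscrew's wing, on the screw axis: a flat bar 64 mm long (this point's x), 13 mm thick (y), 26 mm high (z, +-13 mm). 148 mm above the bench when bottomed, 3.8 mm higher per rad. Take it across the 13 mm; 28 mm are free beneath it down to the collar when bottomed. Yellow dot at the +x end; x is along the fixture's x at joint 0.
- pad (a point): Centre of the underside of the round 24 mm pad at the foot of the screw, under the bridge: 52 mm above the bench when bottomed, 3.8 mm higher per rad backed off. It presses the tube very lightly when the screw is bottomed.
- carriage: Loose aluminium sled 170 (x) x 56 (y) x 10 mm, about 0.28 kg, origin at the centre of its underside, flat on the bench; +x is its front, which enters the fixture first. Red grip post at x = -68 mm. Steel V saddles 24 mm long, 57 mm wide, 33 mm high at x = -16 and +56 mm, V along x, 48 mm free between them. Home: origin 40 mm before the screw axis.
- grip_post (a point): Middle of the red grip post, 26 (x) x 24 mm (y), top 72 mm up; this point is 68 mm behind the carriage's origin and 52 mm up. Take it across y and slide the carriage along the bench: it is heavy at the front for lifting.
- saddle_centre (a point): Where the tube's middle belongs: carriage x = +20 mm, on the tube's axis when it lies in the saddles, 36 mm above the carriage's underside. Axes as the carriage.
- carriage_front (a point): Middle of the carriage's front edge, 10 mm up, 85 mm ahead of its origin.
- tube: Loose steel tube stub, 34 mm outside diameter, 98 mm long, 0.12 kg, lying on the bench at the start (axis 17 mm up). Origin at its middle, on its axis; x runs along the tube, and either end may go first. It can roll if pushed.
- can: Bystander: white and red spray can, 52 mm in diameter, 188 mm tall, upright; origin under its centre.
- bar: Bystander: square aluminium bar standing on end, 34 x 34 x 82 mm; origin under its centre.
- vee: Bystander: steel V-block 50 x 44 x 36 mm; origin under its centre.
- magnet: Bystander: red and grey welding angle magnet lying flat, 82 x 82 x 15 mm; origin under its centre.

How it is judged:
By the outcome, as a careful person would: the job done as asked, in the order asked, and still so for the second after the job is handed in, with the robot touching nothing.
It also fails if it takes over 72 s, if anything falls off the work surface, if the arm or the gripper's body presses on something with over 40 N, if the wrist force passes 120 N, or if a joint passes its speed limit or range.

## Working session

There is one attempt and no reset: what is moved stays moved. The work goes in short steps, Python scripts to look and compute and a shell command to move; the robot and the scene stay as the last step left them, time stands still between calls to the robot, and variables do not carry over. Pictures are saved under pics/ and viewed, at most 10 in all, crops included, and the job is handed in when it is done.

```bash
mkdir -p pics; ls
cat > h.py <<'E'
import numpy as np, cv2
from cell import arm
def cap(n):
    c=arm.capture(n); return c
def cloud(c):
    z=c["z_map"]; v,u=np.mgrid[:z.shape[0],:z.shape[1]]
    P=np.stack([(u-c["cx"])/c["fx"]*z,-(v-c["cy"])/c["fy"]*z,-z,np.ones_like(z)],-1)
    W=P@np.linalg.inv(np.array(c["extrinsics"])).T
    W=W[...,:3]; W[z==0]=np.nan; return W
E
python3 - <<'E'
from h import *
s=arm.state(); print({k:np.round(v,3).tolist() for k,v in s.items()})
for n in("scene","top"):
    c=cap(n); np.savez(n+"0.npz",**c); cv2.imwrite(f"pics/{n}0.png",c["frame"][...,::-1]); print(n,c["fx"],np.round(c["extrinsics"],3).tolist(),c.keys())
E
```

```text
pics
{'clock': 0.0, 'joint_pos': [-1.256, 0.088, 1.372, 0.0, 1.684, -0.103], 'qd': [0.0, 0.002, 0.002, -0.001, -0.001, 0.002], 'effort': [-0.001, -35.186, -31.327, -0.0, 0.011, -0.0], 'tool_pos': [0.223, -0.502, 0.252], 'tool_rot': [0.978, 0.207, -0.0, -0.001], 'contact_force': [-0.073, 0.405, 0.668], 'ft_torque': [-0.028, 0.018, -0.02], 'grasp_force': 0.0, 'opening': 0.086}
scene 472.8823356917378 [[0.413, -0.911, -0.01, -0.235], [0.694, 0.307, 0.651, -0.441], [-0.59, -0.276, 0.759, -1.488], [0.0, 0.0, 0.0, 1.0]] dict_keys(['frame', 'z_map', 'fx', 'fy', 'cx', 'cy', 'extrinsics'])
top 422.35840286842773 [[-0.013, -1.0, -0.002, 0.019], [0.978, -0.014, 0.208, -0.571], [-0.208, 0.0, 0.978, -1.227], [0.0, 0.0, 0.0, 1.0]] dict_keys(['frame', 'z_map', 'fx', 'fy', 'cx', 'cy', 'extrinsics'])
```

View pics/top0.png

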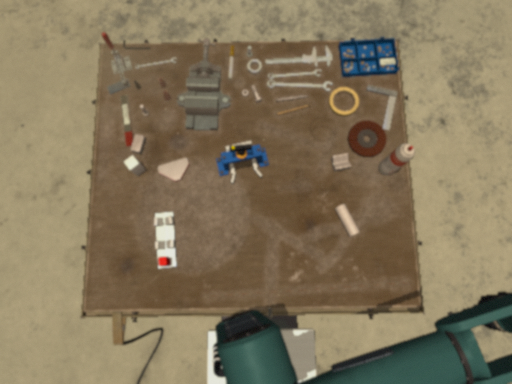

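View pics/scene0.png

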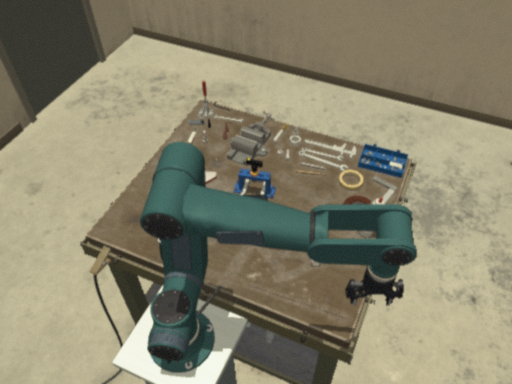

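The top view shows the carriage at (165,240) with its red post at (164,262), the tube at (347,220) and the fixture at (243,158). The bystanders are at (134,163), (172,168), (341,160) and (398,157). The scene view mostly shows the arm, with the fixture visible at (255,182).

Run:
```python
from h import *
c=dict(np.load("top0.npz")); W=cloud(c); f=c["frame"]
def reg(n,u0,u1,v0,v1,z0,z1,m=None):
    w=W[v0:v1,u0:u1]; k=(w[...,2]>z0)&(w[...,2]<z1)
    if m is not None: k&=m[v0:v1,u0:u1]
    p=w[k]; 
    if len(p)<4: print(n,len(p)); return
    (a,b),wh,an=cv2.minAreaRect((p[:,:2]*1000).astype(np.float32))
    mu=p.mean(0); _,s,V=np.linalg.svd(p[:,:2]-mu[:2],full_matrices=False)
    print(n,len(p),"mean",mu.round(4),"rect",np.round([a,b,*wh,an],1),"ax",np.degrees(np.arctan2(V[0,1],V[0,0])).round(1),"zmax",p[:,2].max().round(3))
print("table z",np.nanmedian(W[190:210,200:300,2]))
reg("tube",325,370,195,245,.012,.06)
reg("tubetop",325,370,195,245,.027,.06)
hsv=cv2.cvtColor(f,cv2.COLOR_RGB2HSV).astype(int)
red=((hsv[...,0]<8)|(hsv[...,0]>172))&(hsv[...,1]>150)&(hsv[...,2]>100)
blue=(abs(hsv[...,0]-110)<15)&(hsv[...,1]>120)
yel=(abs(hsv[...,0]-27)<8)&(hsv[...,1]>120)&(hsv[...,2]>120)
reg("carr",145,190,200,280,.004,.05)
reg("saddles",145,190,200,255,.022,.05)
reg("post",145,190,245,280,.06,.09)
reg("blue",205,280,130,190,.08,.1,blue)
reg("rails",205,280,130,190,.01,.03)
reg("wing",205,280,130,190,.13,.2)
reg("yel",205,280,130,190,.1,.2,yel)
reg("bar",120,150,150,178,.05,.1)
reg("mag",155,192,150,185,.008,.03)
reg("vee",325,357,145,175,.015,.05)
reg("can",375,420,135,180,.15,.2)
g=cv2.resize(f[130:190,205:280],None,fx=8,fy=8,interpolation=cv2.INTER_CUBIC)
cv2.imwrite("pics/fix.png",g[...,::-1])
```

```text
table z 0.00044494007883399966
tube 351 mean [ 0.4729 -0.268   0.0301] rect [ 474.4 -270.    96.6   34.1   25. ] ax -154.5 zmax 0.039
tubetop 272 mean [ 0.4736 -0.2698  0.0323] rect [ 474.  -270.    96.4   29.6   26.8] ax -153.9 zmax 0.039
carr 1196 mean [0.4242 0.2881 0.0134] rect [422.4 286.6 245.4 138.4   1.1] ax -174.4 zmax 0.049
saddles 193 mean [0.4389 0.2924 0.0301] rect [434.5 291.3 110.7  55.4   4.2] ax -174.4 zmax 0.039
post 81 mean [0.3544 0.2842 0.0722] rect [354.2 284.4  26.   24.2   3. ] ax 156.2 zmax 0.077
blue 259 mean [0.6624 0.0526 0.0944] rect [665.9  51.7  33.3 120.4  12.6] ax -77.6 zmax 0.1
rails 292 mean [0.6628 0.053  0.0201] rect [665.2  52.1 122.  160.4  12.2] ax 101.4 zmax 0.029
wing 162 mean [0.6658 0.052  0.1597] rect [666.4  52.1  20.6  63.8   7.3] ax 96.0 zmax 0.172
yel 12 mean [0.6654 0.0732 0.1678] rect [665.8  73.2   7.5   8.5   1.3] ax -84.5 zmax 0.172
bar 170 mean [0.6471 0.3842 0.0776] rect [650.2 387.   38.1  34.1  37.3] ax -137.6 zmax 0.089
mag 448 mean [0.6455 0.2694 0.0139] rect [647.8 280.4  95.4  94.9  70.6] ax -73.0 zmax 0.024
vee 249 mean [ 0.6586 -0.261   0.0287] rect [ 668.1 -279.4   55.4  102.1   28. ] ax 126.3 zmax 0.041
can 239 mean [ 0.6478 -0.4177  0.1643] rect [ 649.8 -420.9   47.3   48.3    6.8] ax -138.6 zmax 0.191
```

View pics/fix.png

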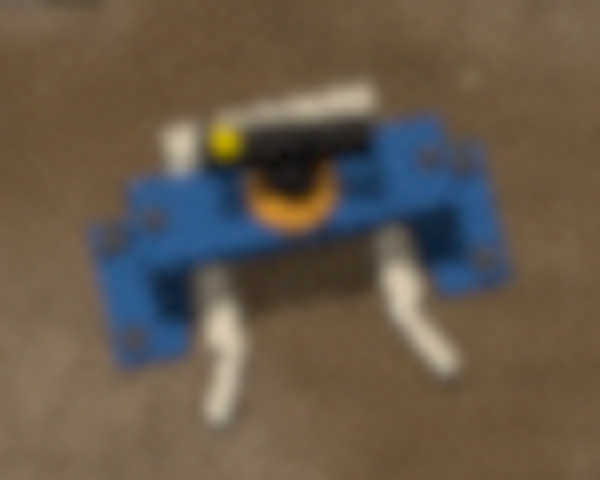

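The crop shows the fixture facing the robot at about 12° yaw, with the yellow wing dot on the +y side, so the joint is near 1.47 rad. Next I'll refine the carriage pose and work out the move to the tube.

```bash
cat >> h.py <<'E'
from scipy.spatial.transform import Rotation as R
def to(x,y,z,phi):
    s=arm.state(); r0=R.from_quat(s["tool_rot"]); h=np.radians(phi)
    rt=R.from_matrix([[np.cos(h),np.sin(h),0],[np.sin(h),-np.cos(h),0],[0,0,-1]])
    d=r0.inv().apply(np.array([x,y,z])-s["tool_pos"])/0.25; w=(r0.inv()*rt).as_rotvec()/1.5
    print("->",(x,y,z,phi),"rows",np.round([*d,*w],3).tolist())
def st():
    s=arm.state(); m=R.from_quat(s["tool_rot"]).as_matrix()
    print("t",round(s["clock"],2),"p",np.round(s["tool_pos"],4),"phi",np.degrees(np.arctan2(m[1,0],m[0,0])).round(2),"F",np.round(s["contact_force"],1),"M",np.round(s["ft_torque"],2),"op",round(float(s["opening"]),4),"g",round(float(s["grasp_force"]),1))
E
python3 - <<'E'
from h import *
c=dict(np.load("top0.npz")); W=cloud(c)
w=W[195:285,140:195].reshape(-1,3)
o=np.array([.3543,.2844]); 
for yaw in (4,5,6):
    h=np.radians(yaw); l=(w[:,:2]-o)@np.array([[np.cos(h),-np.sin(h)],[np.sin(h),np.cos(h)]])*1000
    def e(k,n): print(yaw,n,k.sum(),np.percentile(l[k],[2,50,98],axis=0).round(1).tolist())
    near=(abs(l[:,1])<45)&(l[:,0]>-30)&(l[:,0]<175)
    e(near&(w[:,2]>.006)&(w[:,2]<.014),"base")
    e(near&(w[:,2]>.024)&(l[:,0]>30)&(l[:,0]<85),"s1"); e(near&(w[:,2]>.024)&(l[:,0]>95)&(l[:,0]<155),"s2")
st(); to(.474,-.270,.10,25.8); to(.474,-.270,.026,25.8)
E
```

```text
4 base 564 [[-15.6, -26.4], [76.7, 0.0], [151.1, 29.0]]
4 s1 97 [[39.9, -26.2], [51.8, 10.6], [63.6, 28.3]]
4 s2 81 [[112.7, -24.2], [123.6, 11.9], [135.6, 28.7]]
5 base 564 [[-15.7, -27.4], [76.7, -1.1], [151.1, 27.7]]
5 s1 97 [[40.1, -27.3], [51.8, 9.5], [63.2, 27.5]]
5 s2 81 [[112.3, -26.3], [123.4, 9.8], [135.6, 26.7]]
6 base 563 [[-15.5, -28.6], [76.5, -2.8], [151.4, 26.8]]
6 s1 97 [[40.2, -28.4], [51.9, 8.4], [62.7, 26.7]]
6 s2 81 [[111.9, -28.5], [123.4, 7.8], [135.8, 24.6]]
t 0.1 p [ 0.223  -0.5023  0.2522] phi 23.94 F [ 0.9 -0.6  0.1] M [-0.06  0.01 -0.03] op 0.0852 g 0.0
-> (0.474, -0.27, 0.1, 25.8) rows [1.294, -0.441, 0.61, -0.001, -0.0, -0.022]
-> (0.474, -0.27, 0.026, 25.8) rows [1.294, -0.44, 0.906, -0.001, -0.0, -0.022]
```

```bash
python3 -m creep '[0.3,-0.1,0.15,0,0,-0.01, 0.6,-0.2,0.3,0,0,-0.022, 0.9,-0.3,0.45,0,0,-0.022, 0.9,-0.3,0.45,0,0,-0.022, 0.9,-0.3,0.45,0,0,-0.022, 0.9,-0.3,0.45,0,0,-0.022, 0.9,-0.3,0.45,0,0,-0.022]' 1 40; python3 -c "
from h import *
st(); to(.474,-.270,.10,25.8); to(.474,-.270,.026,25.8)"
```

```text
clock: 0.68
tool_pos: [0.3999, -0.3377, 0.1369]
tool_rot: [0.974, 0.226, -0.001, -0.004]
contact_force: [-0.4, 0.5, -0.6]
opening: 0.0855
grasp_force: 0.0
t 0.68 p [ 0.3999 -0.3377  0.1369] phi 26.08 F [-0.4  0.5 -0.6] M [-0.03  0.03 -0.02] op 0.0855 g 0.0
-> (0.474, -0.27, 0.1, 25.8) rows [0.385, -0.112, 0.149, -0.005, -0.0, 0.003]
-> (0.474, -0.27, 0.026, 25.8) rows [0.385, -0.11, 0.445, -0.005, -0.0, 0.003]
```

```bash
python3 -m creep '[0.2,-0.06,0.08,0,0,0, 0.385,-0.11,0.149,0,0,0, 0.385,-0.11,0.149,0,0,0, 0.385,-0.11,0.149,0,0,0, 0.385,-0.11,0.149,0,0,0, 0.385,-0.11,0.149,0,0,0, 0.385,-0.11,0.149,0,0,0]'; python3 -c "
from h import *
st(); to(.474,-.270,.026,25.8)
c=cap('top'); W=cloud(c); cv2.imwrite('pics/t1.png',cv2.resize(c['frame'][170:270,290:410],None,fx=5,fy=5)[...,::-1])"
```

```text
clock: 1.27
tool_pos: [0.4726, -0.2774, 0.1042]
tool_rot: [0.975, 0.223, 0.0, 0.001]
contact_force: [-0.2, -0.4, 0.1]
opening: 0.0849
grasp_force: 0.0
t 1.27 p [ 0.4726 -0.2774  0.1042] phi 25.75 F [-0.2 -0.4  0.1] M [ 0.03 -0.02 -0.  ] op 0.0849 g 0.0
-> (0.474, -0.27, 0.026, 25.8) rows [0.018, -0.025, 0.313, 0.001, 0.0, -0.001]
```

```bash
python3 -m creep '[0.018,-0.025,0.06,0,0,0, 0.018,-0.025,0.12,0,0,0, 0.018,-0.025,0.18,0,0,0, 0.018,-0.025,0.18,0,0,0, 0.018,-0.025,0.18,0,0,0]'; python3 -c "
from h import *
st(); to(.474,-.270,.026,25.8)"
```

```text
clock: 1.73
tool_pos: [0.4734, -0.2691, 0.0583]
tool_rot: [0.975, 0.223, -0.001, -0.0]
contact_force: [-1.1, 0.0, 0.3]
opening: 0.0854
grasp_force: 0.0
t 1.73 p [ 0.4734 -0.2691  0.0583] phi 25.74 F [-1.1  0.   0.3] M [-0.   -0.01 -0.03] op 0.0854 g 0.0
-> (0.474, -0.27, 0.026, 25.8) rows [0.001, 0.004, 0.129, -0.001, 0.001, -0.001]
```

Aligned to within 1 mm, so I'll lower the gripper and grip the tube.

```bash
python3 -m creep '[0,0.004,0.05,0,0,0, 0,0.004,0.1,0,0,0, 0,0.004,0.128,0,0,0, 0,0.004,0.128,0,0,0, 0,0.004,0.128,0,0,0, 0,0.004,0.128,0,0,0]';  python3 -m creep '[0,0,0,0,0,0, 0,0,0,0,0,0, 0,0,0,0,0,0, 0,0,0,0,0,0, 0,0,0,0,0,0, 0,0,0,0,0,0, 0,0,0,0,0,0, 0,0,0,0,0,0, 0,0,0,0,0,0, 0,0,0,0,0,0]' -0.6 40; python3 -c "
from h import *
st();to(.474,-.27,.16,5)"
```

```text
clock: 2.23
tool_pos: [0.475, -0.2696, 0.0267]
tool_rot: [0.975, 0.224, 0.0, 0.0]
contact_force: [-0.7, -0.3, 0.2]
opening: 0.0855
grasp_force: 0.0
clock: 3.07
tool_pos: [0.4752, -0.2698, 0.0271]
tool_rot: [0.975, 0.223, 0.0, 0.0]
contact_force: [0.0, -0.5, 4.7]
opening: 0.0321
grasp_force: 40.3
t 3.07 p [ 0.4752 -0.2698  0.0271] phi 25.83 F [ 0.  -0.5  4.7] M [-0.04 -0.01 -0.  ] op 0.0321 g 40.3
-> (0.474, -0.27, 0.16, 5) rows [-0.004, -0.001, -0.531, 0.001, -0.0, 0.242]
```

```bash
python3 -m creep '[0,0,-0.04,0,0,0, 0,0,-0.1,0,0,0, 0,0,-0.2,0,0,0, 0,0,-0.3,0,0,0, 0,0,-0.4,0,0,0, 0,0,-0.5,0,0,0, 0,0,-0.5,0,0,0, 0,0,-0.5,0,0,0, 0,0,-0.5,0,0,0]'; python3 -c "
from h import *
st(); to(.4417,.292,.15,5)
c=cap('top'); W=cloud(c); cv2.imwrite('pics/t2.png',cv2.resize(c['frame'][160:260,290:410],None,fx=5,fy=5)[...,::-1])"
```

```text
clock: 3.82
tool_pos: [0.4739, -0.2689, 0.15]
tool_rot: [0.975, 0.224, -0.001, -0.001]
contact_force: [0.3, -1.1, -1.7]
opening: 0.0319
grasp_force: 40.0
t 3.82 p [ 0.4739 -0.2689  0.15  ] phi 25.83 F [ 0.3 -1.1 -1.7] M [ 0.08 -0.02  0.02] op 0.0319 g 40.0
-> (0.4417, 0.292, 0.15, 5) rows [0.861, -2.076, 0.004, -0.001, 0.001, 0.242]
```

View pics/t2.png

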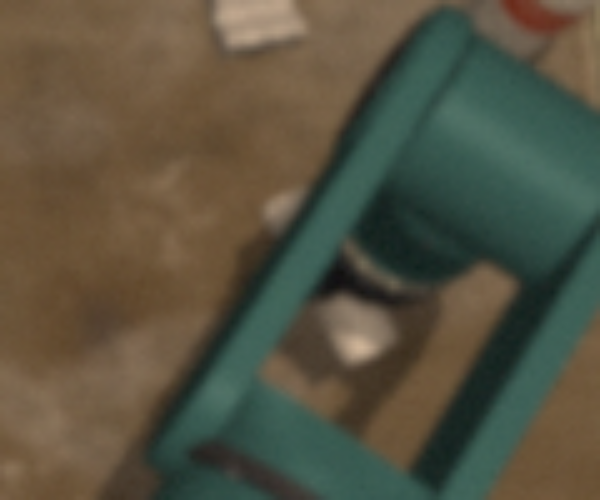

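The tube is held, with its ends visible at about (285,210) and (355,335) in the crop. Next I carry it across to the carriage.

```bash
python3 -m creep '[0.04,-0.09,0,0,0,0, 0.1,-0.22,0,0,0,0, 0.16,-0.36,0,0,0,0.02, 0.22,-0.5,0,0,0,0.04, 0.28,-0.64,0,0,0,0.06, 0.34,-0.78,0,0,0,0.09, 0.4,-0.93,0,0,0,0.12, 0.4,-0.96,0,0,0,0.12, 0.4,-0.96,0,0,0,0.12, 0.4,-0.96,0,0,0,0.12]'; python3 -c "
from h import *
st(); to(.4417,.292,.15,5)"
```

```text
clock: 4.7
tool_pos: [0.4594, -0.0099, 0.1501]
tool_rot: [0.991, 0.136, -0.001, 0.0]
contact_force: [0.7, 0.1, -0.7]
opening: 0.0322
grasp_force: 40.2
t 4.7 p [ 0.4594 -0.0099  0.1501] phi 15.61 F [ 0.7  0.1 -0.7] M [ 0.02 -0.05  0.02] op 0.0322 g 40.2
-> (0.4417, 0.292, 0.15, 5) rows [0.257, -1.182, -0.0, 0.0, 0.002, 0.123]
```

```bash
python3 -m creep '[0.02,-0.09,0,0,0,0.01, 0.05,-0.22,0,0,0,0.03, 0.08,-0.36,0,0,0,0.05, 0.11,-0.5,0,0,0,0.07, 0.14,-0.64,0,0,0,0.09, 0.17,-0.78,0,0,0,0.12, 0.2,-0.92,0,0,0,0.12, 0.21,-0.98,0,0,0,0.123, 0.21,-0.98,0,0,0,0.123, 0.21,-0.98,0,0,0,0.123, 0.21,-0.98,0,0,0,0.123]'; python3 -c "
from h import *
st(); to(.4417,.292,.11,5)"
```

```text
clock: 5.62
tool_pos: [0.4459, 0.2384, 0.1508]
tool_rot: [0.999, 0.042, -0.001, 0.001]
contact_force: [0.3, 0.3, -1.5]
opening: 0.0322
grasp_force: 40.4
t 5.62 p [0.4459 0.2384 0.1508] phi 4.83 F [ 0.3  0.3 -1.5] M [-0.05 -0.03  0.03] op 0.0322 g 40.4
-> (0.4417, 0.292, 0.11, 5) rows [0.002, -0.215, 0.163, 0.001, 0.001, -0.002]
```

```bash
python3 -m creep '[0,-0.07,0.05,0,0,0, 0,-0.14,0.1,0,0,0, 0.002,-0.215,0.163,0,0,0, 0.002,-0.215,0.163,0,0,0, 0.002,-0.215,0.163,0,0,0, 0.002,-0.215,0.163,0,0,0, 0.002,-0.215,0.163,0,0,0]'; python3 -c "
from h import *
st(); to(.4417,.292,.046,5)
for n in('top','scene'):
    c=cap(n); np.savez('x_'+n,**c); f=c['frame']; cv2.imwrite(f'pics/{n}3.png',cv2.resize(f[190:290,110:230] if n=='top' else f[120:300,120:320],None,fx=4,fy=4 if n=='top' else 3)[...,::-1])
"
```

```text
clock: 6.2
tool_pos: [0.4422, 0.2926, 0.1117]
tool_rot: [0.999, 0.042, 0.001, -0.0]
contact_force: [-0.0, 0.2, -1.1]
opening: 0.0321
grasp_force: 40.4
t 6.2 p [0.4422 0.2926 0.1117] phi 4.84 F [-0.   0.2 -1.1] M [-0.   -0.03  0.02] op 0.0321 g 40.4
-> (0.4417, 0.292, 0.046, 5) rows [-0.003, 0.002, 0.263, 0.0, -0.001, -0.002]
```

View pics/top3.png

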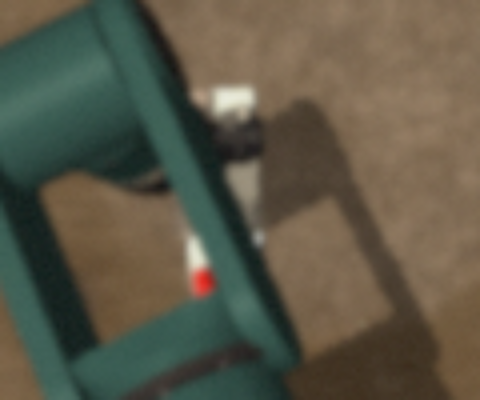

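The tube at (235,150) hangs aligned over the carriage, which shows at (200,250), so I can lower it gently.

```bash
python3 -m creep '[0,0.002,0.05,0,0,0, 0,0.002,0.1,0,0,0, 0,0.002,0.15,0,0,0, 0,0.002,0.19,0,0,0, 0,0.002,0.22,0,0,0, 0,0.002,0.235,0,0,0, 0,0.002,0.245,0,0,0, 0,0.002,0.25,0,0,0, 0,0.002,0.255,0,0,0, 0,0.002,0.255,0,0,0, 0,0.002,0.255,0,0,0]'; python3 -c "
from h import *
st(); to(.4417,.292,.046,5)"
```

```text
clock: 7.22
tool_pos: [0.4415, 0.2935, 0.0475]
tool_rot: [0.999, 0.043, 0.0, -0.0]
contact_force: [0.2, -0.5, -1.2]
opening: 0.0319
grasp_force: 40.4
t 7.22 p [0.4415 0.2935 0.0475] phi 4.95 F [ 0.2 -0.5 -1.2] M [ 0.   -0.03 -0.  ] op 0.0319 g 40.4
-> (0.4417, 0.292, 0.046, 5) rows [0.0, 0.006, 0.006, -0.0, -0.001, -0.001]
```

```bash
python3 -m creep '[0.002,0.006,0.006,0,0,0, 0.002,0.006,0.012,0,0,0, 0.002,0.006,0.018,0,0,0, 0.002,0.006,0.018,0,0,0]'; python3 -c "
from h import *
st()"
```

```text
clock: 7.55
tool_pos: [0.4423, 0.2925, 0.046]
tool_rot: [0.999, 0.044, 0.001, -0.001]
contact_force: [-6.1, -1.8, 13.5]
opening: 0.0317
grasp_force: 41.9
t 7.55 p [0.4423 0.2925 0.046 ] phi 5.0 F [-6.1 -1.8 13.5] M [-0.38  0.97  0.28] op 0.0317 g 41.9
```

Contact is made. I'll release and rise.

```bash
python3 -m creep '[0,0,0,0,0,0, 0,0,0,0,0,0, 0,0,0,0,0,0, 0,0,0,0,0,0, 0,0,0,0,0,0, 0,0,0,0,0,0]' 0.4; python3 -m creep '[0,0,-0.03,0,0,0, 0,0,-0.1,0,0,0, 0,0,-0.2,0,0,0, 0,0,-0.35,0,0,0, 0,0,-0.5,0,0,0, -0.3,0,-0.6,0,0,0, -0.5,0,-0.6,0,0,0,-0.5,0,-0.6,0,0,0, -0.5,0.5,-0.6,0,0,0, -0.5,0.5,-0.6,0,0,0, -0.5,0.5,-0.6,0,0,0, -0.5,0.5,-0.6,0,0,0]' 1
python3 - <<'E'
from h import *
st()
c=cap('top'); W=cloud(c); f=c['frame']; np.savez('x4.npz',**c)
cv2.imwrite('pics/top4.png',cv2.resize(f[180:290,110:230],None,fx=5,fy=5)[...,::-1])
w=W[185:285,130:200].reshape(-1,3)
o=np.array([.3543,.2844]); h=np.radians(5); l=(w[:,:2]-o)@np.array([[np.cos(h),-np.sin(h)],[np.sin(h),np.cos(h)]])*1000
k=(w[:,2]>.062)&(w[:,2]<.085)&(abs(l[:,0])<30)&(abs(l[:,1])<30); print("post",k.sum(),np.median(l[k],0) if k.sum() else 0)
k=(w[:,2]>.045)&(w[:,2]<.06)&(abs(l[:,0]-88)<70)&(abs(l[:,1])<30); print("tubetop",k.sum(),np.percentile(l[k],[1,50,99],axis=0).round(1), w[k,2].max())
E
```

```text
clock: 8.05
tool_pos: [0.4417, 0.2917, 0.0422]
tool_rot: [0.999, 0.043, -0.0, 0.0]
contact_force: [0.5, -0.7, -0.7]
opening: 0.0599
grasp_force: 0.0
clock: 9.05
tool_pos: [0.3284, 0.1512, 0.1933]
tool_rot: [0.999, 0.039, 0.001, 0.002]
contact_force: [1.0, 0.4, -0.1]
opening: 0.0855
grasp_force: 0.0
t 9.05 p [0.3284 0.1512 0.1933] phi 4.48 F [ 1.   0.4 -0.1] M [ 0.02 -0.03  0.06] op 0.0855 g 0.0
post 0 0
tubetop 298 [[ 38.8 -14.5]
 [ 85.9  -0.6]
 [134.1  14.6]] 0.05865060272085021
```

View pics/top4.png

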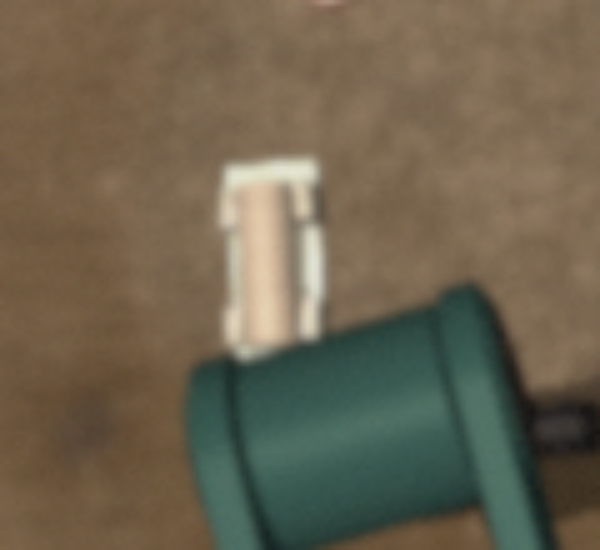

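The tube lies in both V saddles, spanning (262,185) to (270,345), with the post hidden by the wrist. I'll check the carriage shift from the visible saddles and front edge, and plan the post grasp.

Run:
```python
from h import *
o=np.array([.3543,.2844]); h=np.radians(5)
for fn in("top0.npz","x4.npz"):
    W=cloud(dict(np.load(fn))); w=W[185:285,130:200].reshape(-1,3)
    l=(w[:,:2]-o)@np.array([[np.cos(h),-np.sin(h)],[np.sin(h),np.cos(h)]])*1000
    for n,a,b in(("s1",30,85),("s2",95,155)):
        k=(w[:,2]>.024)&(w[:,2]<.038)&(abs(l[:,1])>19)&(abs(l[:,1])<32)&(l[:,0]>a)&(l[:,0]<b)
        print(fn,n,k.sum(),np.percentile(l[k],[3,50,97],axis=0).round(1).tolist())
    k=(w[:,2]>.006)&(w[:,2]<.014)&(l[:,0]>138)&(abs(l[:,1])<28); print("front",k.sum(),np.percentile(l[k,0],[50,95,99]).round(1),"width",np.percentile(l[k,1],[2,98]).round(1))
to(.354,.2844,.16,5); to(.354,.2844,.055,5)
```

```text
top0.npz s1 49 [[40.9, -27.3], [51.1, -19.3], [63.1, 27.7]]
top0.npz s2 48 [[112.2, -26.4], [122.8, -0.1], [134.7, 26.8]]
front 84 [146.8 215.6 234.4] width [-26.1  26.6]
x4.npz s1 48 [[40.9, -27.3], [51.0, -19.2], [62.6, 26.9]]
x4.npz s2 44 [[111.8, -27.2], [123.0, -19.4], [135.2, 26.6]]
front 69 [148.3 213.9 222.2] width [-26.   27.6]
-> (0.354, 0.2844, 0.16, 5) rows [0.143, -0.512, 0.133, 0.0, -0.001, -0.005]
-> (0.354, 0.2844, 0.055, 5) rows [0.142, -0.513, 0.553, 0.0, -0.001, -0.005]
```

```bash
python3 -m creep '[0.05,-0.17,0.04,0,0,0, 0.1,-0.34,0.08,0,0,0, 0.143,-0.512,0.133,0,0,-0.005, 0.143,-0.512,0.133,0,0,-0.005, 0.143,-0.512,0.133,0,0,-0.005, 0.143,-0.512,0.133,0,0,-0.005, 0.143,-0.512,0.133,0,0,-0.005]' 1; python3 -c "
from h import *
st(); to(.354,.2844,.055,5)"
```

```text
clock: 9.68
tool_pos: [0.3524, 0.2868, 0.1597]
tool_rot: [0.999, 0.047, 0.0, 0.0]
contact_force: [0.4, -0.9, -0.1]
opening: 0.0854
grasp_force: 0.0
t 9.68 p [0.3524 0.2868 0.1597] phi 5.39 F [ 0.4 -0.9 -0.1] M [-0.02  0.03 -0.03] op 0.0854 g 0.0
-> (0.354, 0.2844, 0.055, 5) rows [0.005, 0.01, 0.419, 0.0, -0.0, 0.005]
```

```bash
python3 -m creep '[0.005,0.01,0.08,0,0,0.005, 0.005,0.01,0.16,0,0,0.005, 0.005,0.01,0.24,0,0,0.005, 0.005,0.01,0.32,0,0,0.005, 0.005,0.01,0.38,0,0,0.005, 0.005,0.01,0.419,0,0,0.005, 0.005,0.01,0.419,0,0,0.005, 0.005,0.01,0.419,0,0,0.005]'; python3 -m creep '[0,0,0,0,0,0, 0,0,0,0,0,0, 0,0,0,0,0,0, 0,0,0,0,0,0, 0,0,0,0,0,0, 0,0,0,0,0,0, 0,0,0,0,0,0, 0,0,0,0,0,0, 0,0,0,0,0,0, 0,0,0,0,0,0]' -0.7 50;  python3 -c "
from h import *
st(); to(.4335,.0025,.055,12.4)"
```

```text
clock: 10.35
tool_pos: [0.3543, 0.2842, 0.0551]
tool_rot: [0.999, 0.043, 0.0, -0.0]
contact_force: [0.0, 0.0, 0.3]
opening: 0.0851
grasp_force: 0.0
clock: 11.18
tool_pos: [0.3544, 0.2849, 0.0551]
tool_rot: [0.999, 0.043, 0.0, -0.0]
contact_force: [-0.4, -2.1, 5.6]
opening: 0.0235
grasp_force: 49.9
t 11.18 p [0.3544 0.2849 0.0551] phi 4.95 F [-0.4 -2.1  5.6] M [-0.14  0.21 -0.02] op 0.0235 g 49.9
-> (0.4335, 0.0025, 0.055, 12.4) rows [0.218, 1.153, 0.0, -0.0, -0.0, -0.087]
```

```bash
python3 -m creep '[0.002,0.01,0,0,0,0, 0.006,0.03,0,0,0,0, 0.012,0.06,0,0,0,-0.004, 0.019,0.1,0,0,0,-0.008, 0.027,0.14,0,0,0,-0.012, 0.034,0.18,0,0,0,-0.015, 0.042,0.22,0,0,0,-0.018, 0.05,0.26,0,0,0,-0.021, 0.057,0.3,0,0,0,-0.024, 0.065,0.34,0,0,0,-0.027, 0.072,0.38,0,0,0,-0.03, 0.08,0.42,0,0,0,-0.033, 0.087,0.46,0,0,0,-0.036, 0.095,0.5,0,0,0,-0.039, 0.102,0.54,0,0,0,-0.042, 0.11,0.58,0,0,0,-0.045, 0.115,0.61,0,0,0,-0.048, 0.12,0.63,0,0,0,-0.05, 0.122,0.64,0,0,0,-0.05, 0.122,0.64,0,0,0,-0.05]'; python3 -c "
from h import *
st(); to(.4335,.0025,.055,12.4)"
```

```text
clock: 12.85
tool_pos: [0.3988, 0.1284, 0.0551]
tool_rot: [0.997, 0.08, 0.001, -0.001]
contact_force: [-0.4, 3.1, 5.4]
opening: 0.0232
grasp_force: 50.0
t 12.85 p [0.3988 0.1284 0.0551] phi 9.23 F [-0.4  3.1  5.4] M [0.42 0.11 0.14] op 0.0232 g 50.0
-> (0.4335, 0.0025, 0.055, 12.4) rows [0.056, 0.519, -0.0, -0.001, -0.001, -0.037]
```

```bash
python3 -m creep '[0.001,0.01,0,0,0,0, 0.003,0.03,0,0,0,-0.003, 0.006,0.06,0,0,0,-0.006, 0.011,0.1,0,0,0,-0.01, 0.015,0.14,0,0,0,-0.014, 0.02,0.18,0,0,0,-0.018, 0.024,0.22,0,0,0,-0.022, 0.028,0.26,0,0,0,-0.026, 0.033,0.3,0,0,0,-0.03, 0.037,0.34,0,0,0,-0.034, 0.041,0.38,0,0,0,-0.037, 0.046,0.42,0,0,0,-0.037, 0.05,0.46,0,0,0,-0.037, 0.054,0.5,0,0,0,-0.037, 0.056,0.519,0,0,0,-0.037, 0.056,0.519,0,0,0,-0.037, 0.056,0.519,0,0,0,-0.037, 0.056,0.519,0,0,0,-0.037]'
python3 - <<'E'
from h import *
st()
c=cap('top'); W=cloud(c); f=c['frame']; np.savez('x5.npz',**c)
cv2.imwrite('pics/top5.png',cv2.resize(f[130:270,180:320],None,fx=4,fy=4,interpolation=2)[...,::-1])
to(.4335,.0025,.055,12.4)
E
```

```text
clock: 14.35
tool_pos: [0.4336, 0.0019, 0.0551]
tool_rot: [0.994, 0.108, 0.001, 0.0]
contact_force: [-0.1, 0.6, 4.9]
opening: 0.0233
grasp_force: 50.1
t 14.35 p [0.4336 0.0019 0.0551] phi 12.4 F [-0.1  0.6  4.9] M [0.3  0.11 0.03] op 0.0233 g 50.1
-> (0.4335, 0.0025, 0.055, 12.4) rows [0.0, -0.002, 0.0, 0.0, -0.001, 0.0]
```

View pics/top5.png

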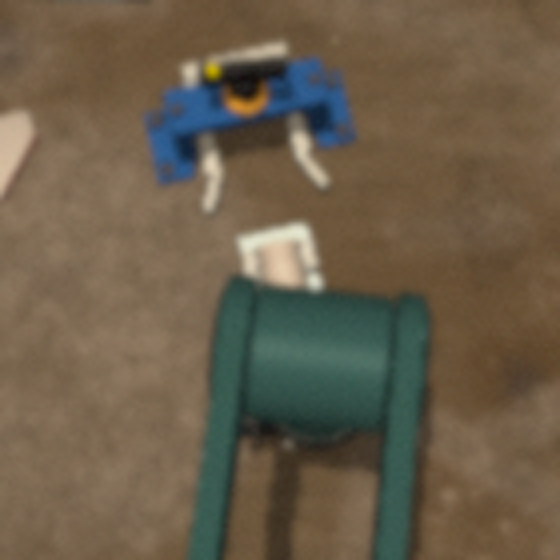

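The carriage front at about (275,232) lines up with the rail mouth, whose flare tips are at (209,208) and (325,185). I'll measure the alignment in the fixture frame before entering.

Run:
```python
from h import *
c=dict(np.load("x5.npz")); W=cloud(c); hsv=cv2.cvtColor(c["frame"],cv2.COLOR_RGB2HSV); 
w=W[130:210,180:320].reshape(-1,3); H=hsv[130:210,180:320].reshape(-1,3).astype(int)
o=np.array([.666,.052])
for yaw in(11.5,12.4,13.3):
    h=np.radians(yaw); l=(w[:,:2]-o)@np.array([[np.cos(h),-np.sin(h)],[np.sin(h),np.cos(h)]])*1000
    def e(n,k): print(yaw,n,k.sum(),np.percentile(l[k],[2,50,98],axis=0).round(1).tolist())
    z=w[:,2]; rail=(z>.012)&(z<.03)&(l[:,0]<-18)&(l[:,0]>-35)&(abs(l[:,1])<45)
    e("rail+",rail&(l[:,1]>0)); e("rail-",rail&(l[:,1]<0))
    b=(abs(H[:,0]-110)<15)&(H[:,1]>120)&(z>.085)&(z<.105); e("bridge",b)
    k=b&(abs(l[:,1])>20)&(l[:,0]<0); p=np.polyfit(l[k,1],l[k,0],1); print(" edge slope deg",np.degrees(p[0]))
    e("outer",(z>.012)&(z<.03)&(abs(l[:,1])<90)&(abs(l[:,0])<75))
    car=(z>.006)&(z<.014)&(l[:,0]<-80)&(l[:,0]>-130)&(abs(l[:,1])<40); e("carr",car)
    k=(z>.006)&(z<.05)&(l[:,0]<-84)&(l[:,0]>-135)&(abs(l[:,1])<40); e("carr all",k)
    k=(z>.045)&(z<.06)&(l[:,0]<-90)&(abs(l[:,1])<30); 
    if k.sum()>5: e("tube",k)
```

```text
11.5 rail+ 20 [[-34.0, 30.3], [-27.4, 35.9], [-18.7, 41.6]]
11.5 rail- 18 [[-34.0, -42.0], [-25.3, -36.6], [-18.4, -31.7]]
11.5 bridge 254 [[-15.6, -58.5], [-4.1, 14.8], [15.3, 57.3]]
 edge slope deg -0.4134921995741245
11.5 outer 246 [[-58.4, -76.3], [-13.9, -0.1], [59.7, 74.3]]
11.5 carr 57 [[-127.6, -38.0], [-91.1, -4.6], [-84.6, 27.0]]
11.5 carr all 176 [[-132.0, -31.1], [-108.9, -7.7], [-85.5, 26.6]]
11.5 tube 103 [[-137.2, -14.1], [-119.5, -1.4], [-102.3, 13.5]]
12.4 rail+ 20 [[-34.5, 30.7], [-27.3, 36.3], [-19.1, 42.0]]
12.4 rail- 18 [[-33.1, -41.7], [-24.7, -36.2], [-18.3, -31.4]]
12.4 bridge 254 [[-15.4, -58.7], [-3.7, 15.0], [14.6, 57.5]]
 edge slope deg 0.2008316810541584
12.4 outer 246 [[-58.9, -76.7], [-14.2, -0.9], [60.1, 74.6]]
12.4 carr 56 [[-127.3, -36.3], [-91.1, -2.0], [-84.8, 28.4]]
12.4 carr all 176 [[-132.2, -29.5], [-109.1, -6.2], [-85.5, 28.3]]
12.4 tube 103 [[-137.2, -12.4], [-119.7, 0.3], [-102.2, 15.1]]
13.3 rail+ 20 [[-34.0, 31.2], [-26.7, 36.6], [-18.4, 42.3]]
13.3 rail- 18 [[-33.6, -41.3], [-25.3, -35.8], [-18.9, -31.0]]
13.3 bridge 254 [[-15.9, -58.7], [-4.1, 15.3], [14.2, 57.7]]
 edge slope deg 0.868796195915104
13.3 outer 246 [[-59.2, -77.1], [-13.8, -1.8], [59.8, 74.4]]
13.3 carr 56 [[-127.1, -34.5], [-90.8, -0.6], [-84.9, 29.7]]
13.3 carr all 175 [[-132.5, -28.0], [-109.3, -4.7], [-85.7, 29.9]]
13.3 tube 103 [[-137.2, -10.6], [-119.8, 2.2], [-102.3, 16.8]]
```

Alignment is within about 1 mm, so I'll slide in.

```bash
python3 -m creep '[0.008,0,0,0,0,0, 0.02,0,0,0,0,0, 0.04,0,0,0,0,0, 0.06,0,0,0,0,0, 0.08,0,0,0,0,0, 0.1,0,0,0,0,0, 0.12,0,0,0,0,0, 0.14,0,0,0,0,0, 0.16,0,0,0,0,0, 0.18,0,0,0,0,0, 0.2,0,0,0,0,0, 0.22,0,0,0,0,0, 0.24,0,0,0,0,0, 0.255,0,0,0,0,0, 0.26,0,0,0,0,0, 0.26,0,0,0,0,0]'; python3 -c "
from h import *
st(); h=np.radians(12.2)
for d in(.120,.109): to(.666-d*np.cos(h),.052-d*np.sin(h),.055,12.2)"
```

```text
clock: 15.73
tool_pos: [0.4949, 0.0151, 0.0551]
tool_rot: [0.994, 0.108, -0.002, 0.001]
contact_force: [-8.1, -2.1, 10.8]
opening: 0.0231
grasp_force: 50.8
t 15.73 p [0.4949 0.0151 0.0551] phi 12.42 F [-8.1 -2.1 10.8] M [-0.12  0.9   0.  ] op 0.0231 g 50.8
-> (np.float64(0.5487100926856685), np.float64(0.02664102442535336), 0.055, 12.2) rows [0.22, 0.001, -0.001, 0.001, 0.003, 0.003]
-> (np.float64(0.5594616675228156), np.float64(0.028965597186362633), 0.055, 12.2) rows [0.264, 0.001, -0.001, 0.001, 0.003, 0.003]
```

```bash
python3 -m creep '[0.008,0,-0.001,0,0,0, 0.02,0,-0.002,0,0,0, 0.04,0,-0.002,0,0,0.003, 0.06,0,-0.002,0,0,0.003, 0.08,0,-0.002,0,0,0.003, 0.1,0,-0.002,0,0,0.003, 0.12,0,-0.002,0,0,0.003, 0.14,0,-0.002,0,0,0.003, 0.16,0,-0.002,0,0,0.003, 0.18,0,-0.002,0,0,0.003, 0.2,0,-0.002,0,0,0.003, 0.215,0,-0.002,0,0,0.003, 0.22,0,-0.002,0,0,0.003, 0.22,0,-0.002,0,0,0.003]'; python3 -c "
from h import *
st(); h=np.radians(12.2)
for d in(.110,.107): to(.666-d*np.cos(h),.052-d*np.sin(h),.055,12.2)"
```

```text
clock: 16.9
tool_pos: [0.5488, 0.0272, 0.0551]
tool_rot: [0.994, 0.106, -0.002, 0.001]
contact_force: [-5.3, -1.8, 6.8]
opening: 0.0238
grasp_force: 50.4
t 16.9 p [0.5488 0.0272 0.0551] phi 12.16 F [-5.3 -1.8  6.8] M [-0.    0.62 -0.04] op 0.0238 g 50.4
-> (np.float64(0.5584842516285295), np.float64(0.028754272389907246), 0.055, 12.2) rows [0.039, 0.002, 0.0, 0.0, 0.003, -0.0]
-> (np.float64(0.5614164993113878), np.float64(0.029388246779273413), 0.055, 12.2) rows [0.051, 0.002, 0.0, 0.0, 0.003, -0.0]
```

```bash
python3 -m creep '[0.008,0,0,0,0,0, 0.016,0,0,0,0,0, 0.024,0,0,0,0,0, 0.032,0,0,0,0,0, 0.039,0,0,0,0,0, 0.044,0,0,0,0,0, 0.044,0,0,0,0,0]'; python3 -c "
from h import *
st()"; python3 -m creep '[0.004,0,0,0,0,0, 0.008,0,0,0,0,0, 0.008,0,0,0,0,0]'; python3 -c "
from h import *
st()"
```

```text
clock: 17.48
tool_pos: [0.5593, 0.0295, 0.0551]
tool_rot: [0.994, 0.106, -0.002, 0.001]
contact_force: [-7.4, -1.8, 8.2]
opening: 0.0237
grasp_force: 50.3
t 17.48 p [0.5593 0.0295 0.0551] phi 12.15 F [-7.4 -1.8  8.2] M [-0.01  0.65  0.02] op 0.0237 g 50.3
clock: 17.73
tool_pos: [0.5611, 0.0299, 0.0551]
tool_rot: [0.994, 0.106, -0.002, 0.001]
contact_force: [-6.5, -1.6, 7.6]
opening: 0.0233
grasp_force: 50.4
t 17.73 p [0.5611 0.0299 0.0551] phi 12.16 F [-6.5 -1.6  7.6] M [-0.04  0.69  0.  ] op 0.0233 g 50.4
```

Not at the stop yet, so I'll creep further.

```bash
for i in 1 2; do python3 -m creep '[0.004,0,0,0,0,0, 0.006,0,0,0,0,0, 0.006,0,0,0,0,0]' | grep -E 'pos|contact'; done
```

```text
tool_pos: [0.5625, 0.0302, 0.0551]
contact_force: [-6.2, -1.5, 7.3]
tool_pos: [0.5631, 0.0303, 0.0551]
contact_force: [-9.6, -1.0, 9.8]
```

```bash
for i in 1 2; do python3 -m creep '[0.004,0,0,0,0,0, 0.006,0,0,0,0,0, 0.006,0,0,0,0,0]' | grep -E 'pos|contact'; done
```

```text
tool_pos: [0.5632, 0.0303, 0.0551]
contact_force: [-13.5, -3.4, 13.1]
tool_pos: [0.5633, 0.0303, 0.055]
contact_force: [-18.8, -3.7, 15.6]
```

The carriage is against the stop: position stays fixed while the force rises. I'll release, lift, and look.

```bash
python3 -m creep '[-0.004,0,0,0,0,0, -0.004,0,0,0,0,0, -0.004,0,0,0,0,0, -0.004,0,0,0,0,0, -0.004,0,0,0,0,0, -0.004,0,0,0,0,0, -0.004,0,0,0,0,0]' 0.7; python3 -m creep '[0,0,-0.04,0,0,0, 0,0,-0.14,0,0,0, 0,0,-0.28,0,0,0, 0,0,-0.42,0,0,0, 0,0,-0.6,0,0,0, 0,0,-0.6,0,0,0, -0.3,0.3,-0.6,0,0,0, -0.5,0.6,-0.6,0,0,0, -0.5,0.6,-0.6,0,0,0, -0.5,0.6,-0.6,0,0,0, -0.5,0.6,-0.6,0,0,0]'
python3 - <<'E'
from h import *
st()
c=cap('top'); W=cloud(c); f=c['frame']; np.savez('x6.npz',**c)
cv2.imwrite('pics/top6.png',cv2.resize(f[130:240,190:310],None,fx=5,fy=5,interpolation=2)[...,::-1])
w=W[125:230,180:320].reshape(-1,3); o=np.array([.666,.052]); h=np.radians(12.2)
l=(w[:,:2]-o)@np.array([[np.cos(h),-np.sin(h)],[np.sin(h),np.cos(h)]])*1000; z=w[:,2]
def e(n,k): print(n,k.sum(),np.percentile(l[k],[2,50,98],axis=0).round(1).tolist() if k.sum() else '')
e("post",(z>.062)&(z<.08)&(l[:,0]<-85)&(l[:,0]>-130)&(abs(l[:,1])<25))
e("tube",(z>.045)&(z<.06)&(l[:,0]<-22)&(l[:,0]>-90)&(abs(l[:,1])<20))
e("saddle1",(z>.024)&(z<.038)&(l[:,0]<-22)&(l[:,0]>-90)&(abs(l[:,1])>19)&(abs(l[:,1])<30))
k=(z>.14)&(z<.18); p=w[k]; print("wing",cv2.minAreaRect((p[:,:2]*1000).astype(np.float32)),np.median(p[:,2]))
E
```

```text
clock: 19.32
tool_pos: [0.5678, 0.0318, 0.0548]
tool_rot: [0.994, 0.106, -0.0, 0.0]
contact_force: [-0.1, -0.1, 0.2]
opening: 0.0723
grasp_force: 0.0
clock: 20.23
tool_pos: [0.4757, -0.1436, 0.2061]
tool_rot: [0.994, 0.105, 0.0, 0.001]
contact_force: [1.0, 0.1, 0.4]
opening: 0.0722
grasp_force: 0.0
t 20.23 p [ 0.4757 -0.1436  0.2061] phi 12.09 F [1.  0.1 0.4] M [0.01 0.04 0.06] op 0.0722 g 0.0
post 68 [[-117.6, -10.0], [-105.5, 1.1], [-93.3, 12.4]]
tube 124 [[-66.4, -12.9], [-46.1, 1.1], [-23.8, 14.8]]
saddle1 48 [[-65.0, -26.5], [-54.8, 19.8], [-43.0, 28.9]]
wing ((666.8951416015625, 52.101478576660156), (18.9202938079834, 63.70640563964844), 4.775118827819824) 0.16461656542861047
```

View pics/top6.png

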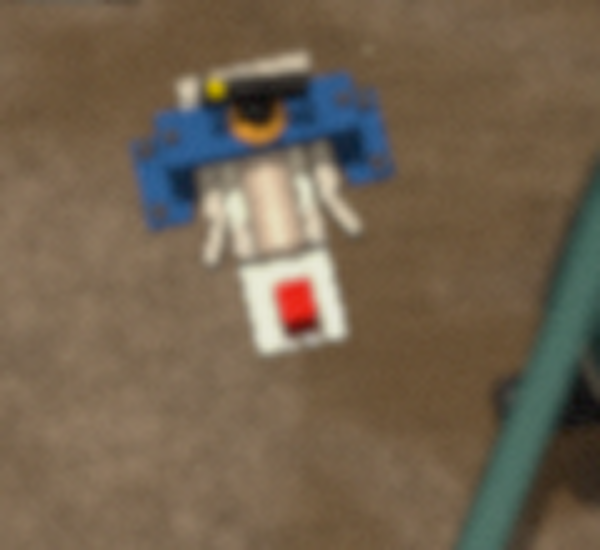

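The carriage is home between the rails, with the red post at (297,305) and the tube on its saddles. Next I fit the wing angle and plan the thumbscrew grasp.

Run:
```python
from h import *
c=dict(np.load("x6.npz")); W=cloud(c)[125:200,190:310]; hsv=cv2.cvtColor(c["frame"],cv2.COLOR_RGB2HSV)[125:200,190:310].astype(int)
z=W[...,2]
k=(z>.159)&(z<.175); p=W[k]; print(k.sum(),p.mean(0),cv2.minAreaRect((p[:,:2]*1000).astype(np.float32)))
_,_,V=np.linalg.svd(p[:,:2]-p[:,:2].mean(0),full_matrices=False); print(np.degrees(np.arctan2(V[0,1],V[0,0])))
y=(abs(hsv[...,0]-28)<6)&(hsv[...,1]>130)&(hsv[...,2]>120)&(z>.15); print(W[y].mean(0))
to(.6685,.0525,.24,96); to(.6685,.0525,.157,96)
```

```text
106 [0.66782674 0.05229943 0.16625965] ((669.2634887695312, 52.31903839111328), (14.199951171875, 63.745540618896484), 5.300644397735596)
95.86494278689383
[0.66548564 0.07321161 0.16742235]
-> (0.6685, 0.0525, 0.24, 96) rows [0.925, -0.622, -0.141, 0.002, 0.004, -0.979]
-> (0.6685, 0.0525, 0.157, 96) rows [0.925, -0.624, 0.191, 0.002, 0.004, -0.979]
```

```bash
python3 -m creep '[0,0,-0.14,0,0,-0.08, 0.15,-0.1,-0.141,0,0,-0.16, 0.3,-0.2,-0.141,0,0,-0.24, 0.45,-0.3,-0.141,0,0,-0.32, 0.6,-0.4,-0.141,0,0,-0.4, 0.75,-0.5,-0.141,0,0,-0.48, 0.9,-0.6,-0.141,0,0,-0.56, 0.925,-0.622,-0.141,0,0,-0.64, 0.925,-0.622,-0.141,0,0,-0.72, 0.925,-0.622,-0.141,0,0,-0.8, 0.925,-0.622,-0.141,0,0,-0.88, 0.925,-0.622,-0.141,0,0,-0.979, 0.925,-0.622,-0.141,0,0,-0.979, 0.925,-0.622,-0.141,0,0,-0.979, 0.925,-0.622,-0.141,0,0,-0.979]' 0.7 30; python3 -c "
from h import *
st(); to(.669,.0525,.157,96)"
```

```text
clock: 21.53
tool_pos: [0.6705, 0.0597, 0.2407]
tool_rot: [0.668, 0.744, 0.0, 0.0]
contact_force: [0.2, 0.5, -0.4]
opening: 0.0726
grasp_force: 0.0
t 21.53 p [0.6705 0.0597 0.2407] phi 96.16 F [ 0.2  0.5 -0.4] M [ 0.01 -0.09 -0.04] op 0.0726 g 0.0
-> (0.669, 0.0525, 0.157, 96) rows [-0.028, -0.009, 0.335, 0.0, 0.0, 0.002]
```

```bash
python3 -m creep '[-0.028,-0.009,0,0,0,0, -0.028,-0.009,0.04,0,0,0, -0.028,-0.009,0.1,0,0,0, -0.028,-0.009,0.16,0,0,0, -0.028,-0.009,0.16,0,0,0, -0.028,-0.009,0.16,0,0,0]'; python3 -c "
from h import *
st(); to(.669,.0525,.157,96)"
```

```text
clock: 22.03
tool_pos: [0.6681, 0.052, 0.1983]
tool_rot: [0.668, 0.745, -0.001, -0.001]
contact_force: [0.1, -0.2, 0.6]
opening: 0.0723
grasp_force: 0.0
t 22.03 p [0.6681 0.052  0.1983] phi 96.25 F [ 0.1 -0.2  0.6] M [ 0.01 -0.01 -0.06] op 0.0723 g 0.0
-> (0.669, 0.0525, 0.157, 96) rows [0.001, 0.004, 0.165, -0.002, -0.0, 0.003]
```

```bash
python3 -m creep '[0.001,0.004,0.05,0,0,0.003, 0.001,0.004,0.1,0,0,0.003, 0.001,0.004,0.14,0,0,0.003, 0.001,0.004,0.165,0,0,0.003, 0.001,0.004,0.165,0,0,0.003, 0.001,0.004,0.165,0,0,0.003]'; python3 -m creep '[0,0,0,0,0,0, 0,0,0,0,0,0, 0,0,0,0,0,0, 0,0,0,0,0,0, 0,0,0,0,0,0, 0,0,0,0,0,0, 0,0,0,0,0,0, 0,0,0,0,0,0, 0,0,0,0,0,0, 0,0,0,0,0,0, 0,0,0,0,0,0, 0,0,0,0,0,0]' -1 30; python3 -c "
from h import *
st()
for f in(12.2,102.2): to(.669,.0525,.1515,f)"
```

```text
clock: 22.53
tool_pos: [0.6696, 0.0527, 0.1581]
tool_rot: [0.669, 0.743, -0.001, -0.001]
contact_force: [0.6, -0.5, 0.4]
opening: 0.0728
grasp_force: 0.0
clock: 23.53
tool_pos: [0.6687, 0.0526, 0.1603]
tool_rot: [0.669, 0.743, -0.001, -0.001]
contact_force: [-5.2, -0.5, 4.3]
opening: 0.0216
grasp_force: 29.2
t 23.53 p [0.6687 0.0526 0.1603] phi 96.04 F [-5.2 -0.5  4.3] M [-0.1   0.87 -0.07] op 0.0216 g 29.2
-> (0.669, 0.0525, 0.1515, 12.2) rows [-0.0, 0.001, 0.035, -0.001, 0.001, 0.976]
-> (0.669, 0.0525, 0.1515, 102.2) rows [-0.0, 0.001, 0.035, -0.002, 0.0, -0.072]
```

An opening of 21.6 mm is more than the 13 mm wing, so the fingertips probably caught the hub below it. I'll reopen, go up 8 mm, and grip again.

```bash
python3 -m creep '[0,0,0,0,0,0, 0,0,0,0,0,0, 0,0,0,0,0,0, 0,0,-0.02,0,0,0, 0,0,-0.03,0,0,0, 0,0,-0.03,0,0,0, 0,0,-0.03,0,0,0]' 0.0; python3 -c "
from h import *
st()"; python3 -m creep '[0,0,0,0,0,0, 0,0,0,0,0,0, 0,0,0,0,0,0, 0,0,0,0,0,0, 0,0,0,0,0,0, 0,0,0,0,0,0, 0,0,0,0,0,0, 0,0,0,0,0,0, 0,0,0,0,0,0, 0,0,0,0,0,0]' -1 30; python3 -c "
from h import *
st()
for f in(12.2,102.2): to(.669,.0525,.1595,f)"
```

```text
clock: 24.12
tool_pos: [0.6703, 0.0527, 0.1672]
tool_rot: [0.669, 0.743, 0.0, 0.0]
contact_force: [-0.4, -0.2, 0.3]
opening: 0.0426
grasp_force: 0.0
t 24.12 p [0.6703 0.0527 0.1672] phi 96.05 F [-0.4 -0.2  0.3] M [ 0.01 -0.04 -0.04] op 0.0426 g 0.0
clock: 24.95
tool_pos: [0.6689, 0.0526, 0.1666]
tool_rot: [0.669, 0.743, -0.001, -0.001]
contact_force: [-5.7, -0.6, 2.4]
opening: 0.0123
grasp_force: 32.8
t 24.95 p [0.6689 0.0526 0.1666] phi 96.04 F [-5.7 -0.6  2.4] M [-0.12  0.9  -0.04] op 0.0123 g 32.8
-> (0.669, 0.0525, 0.1595, 12.2) rows [-0.0, 0.001, 0.028, -0.001, 0.001, 0.976]
-> (0.669, 0.0525, 0.1595, 102.2) rows [-0.0, 0.001, 0.028, -0.002, -0.0, -0.072]
```

The wing is gripped at 12.3 mm. I'll turn clockwise and follow it down.

```bash
python3 -m creep '[0,-0.006,0,0,0,0, 0,-0.006,0.001,0,0,0.06, 0,-0.006,0.003,0,0,0.12, 0,-0.006,0.004,0,0,0.18, 0,-0.006,0.005,0,0,0.24, 0,-0.006,0.007,0,0,0.3, 0,-0.006,0.008,0,0,0.36, 0,-0.006,0.009,0,0,0.42, 0,-0.006,0.011,0,0,0.48, 0,-0.006,0.012,0,0,0.54, 0,-0.006,0.013,0,0,0.6, 0,-0.006,0.015,0,0,0.66, 0,-0.006,0.016,0,0,0.72, 0,-0.006,0.018,0,0,0.78, 0,-0.006,0.019,0,0,0.84, 0,-0.006,0.02,0,0,0.88, 0,-0.006,0.02,0,0,0.88]'; python3 -c "
from h import *
st();to(.669,.0525,.161,12.2)"
```

```text
clock: 26.37
tool_pos: [0.669, 0.052, 0.1615]
tool_rot: [0.984, 0.177, 0.001, 0.001]
contact_force: [-0.6, -1.9, 1.2]
opening: 0.0125
grasp_force: 32.4
t 26.37 p [0.669  0.052  0.1615] phi 20.34 F [-0.6 -1.9  1.2] M [-0.37  0.07 -0.05] op 0.0125 g 32.4
-> (0.669, 0.0525, 0.161, 12.2) rows [0.001, -0.002, 0.002, 0.001, -0.001, 0.095]
```

Now I'll step slowly to the hard stop and watch the z moment.

```bash
for i in 1 2; do python3 -m creep '[0,0,0.001,0,0,0.025, 0,0,0.001,0,0,0.05, 0,0,0.001,0,0,0.05]' >/dev/null; python3 -c "
from h import *
st()"; done;  for i in 1 2; do python3 -m creep '[0,0,0,0,0,0.02, 0,0,0,0,0,0.03, 0,0,0,0,0,0.03]' >/dev/null; python3 -c "
from h import *
st()"; done
```

```text
t 26.62 p [0.669  0.0519 0.1613] phi 16.15 F [-0.6 -1.6  1.4] M [-0.51  0.07 -0.04] op 0.0122 g 32.4
t 26.87 p [0.6689 0.0519 0.1611] phi 11.92 F [-0.4 -1.9  0.3] M [-0.59  0.01  0.26] op 0.012 g 32.4
t 27.12 p [0.669  0.0522 0.1612] phi 9.38 F [ 0.9 -2.6  0.3] M [-0.65 -0.16  0.85] op 0.0125 g 42.2
t 27.37 p [0.6689 0.0523 0.1612] phi 6.8 F [ 0.3 -3.4  1.1] M [-0.73 -0.29  1.4 ] op 0.0129 g 58.8
```

The stop was reached at φ ≈ 12.4°, matching the fixture yaw. Now I back off 90° to φ ≈ 102.4°.

```bash
python3 -m creep '[0,0,0,0,0,-0.05, 0,0,-0.001,0,0,-0.11, 0,0,-0.003,0,0,-0.17, 0,0,-0.004,0,0,-0.23, 0,0,-0.005,0,0,-0.29, 0,0,-0.007,0,0,-0.35, 0,0,-0.008,0,0,-0.41, 0,0,-0.01,0,0,-0.47, 0,0,-0.011,0,0,-0.53, 0,0,-0.012,0,0,-0.59, 0,0,-0.014,0,0,-0.65, 0,0,-0.015,0,0,-0.71, 0,0,-0.017,0,0,-0.77, 0,0,-0.018,0,0,-0.83, 0,0,-0.02,0,0,-0.89, 0,0,-0.021,0,0,-0.95, 0,0,-0.022,0,0,-0.99, 0,0,-0.022,0,0,-0.99]'; python3 -c "
from h import *
st(); to(.669,.0525,.1672,102.4)"
```

```text
clock: 28.87
tool_pos: [0.6682, 0.0528, 0.1664]
tool_rot: [0.696, 0.718, 0.0, -0.001]
contact_force: [0.3, -2.4, 1.8]
opening: 0.0126
grasp_force: 32.4
t 28.87 p [0.6682 0.0528 0.1664] phi 91.74 F [ 0.3 -2.4  1.8] M [-0.35 -0.02  0.03] op 0.0126 g 32.4
-> (0.669, 0.0525, 0.1672, 102.4) rows [-0.001, 0.003, -0.003, -0.0, -0.001, -0.124]
```

```bash
python3 -m creep '[0,0,-0.001,0,0,-0.05, 0,0,-0.002,0,0,-0.1, 0,0,-0.003,0,0,-0.124, 0,0,-0.003,0,0,-0.124, 0,0,-0.003,0,0,-0.124]'; python3 -c "
from h import *
st()"; python3 -m creep '[0,0,0,0,0,0, 0,0,0,0,0,0, 0,0,0,0,0,0, 0,0,0,0,0,0, 0,0,0,0,0,0, 0,0,0,0,0,0]' 0.5; python3 -m creep '[0,0,-0.1,0,0,0, 0,0,-0.25,0,0,0, 0,0,-0.4,0,0,0, 0,0,-0.4,0,0,0, -0.3,-0.5,-0.4,0,0,0, -0.6,-0.8,-0.4,0,0,0, -0.8,-0.9,-0.4,0,0,0, -0.8,-0.9,-0.4,0,0,0, -0.8,-0.9,-0.4,0,0,0, -0.8,-0.9,-0.4,0,0,0, -0.8,-0.9,-0.4,0,0,0, -0.8,-0.9,-0.4,0,0,0]'
python3 - <<'E'
from h import *
st()
c=cap('top'); W=cloud(c); f=c['frame']
cv2.imwrite('pics/top7.png',cv2.resize(f[125:265,120:420],None,fx=2.6,fy=2.6,interpolation=2)[...,::-1])
W0=cloud(dict(np.load('top0.npz')))
V=W[125:200,190:310]; z=V[...,2]; k=(z>.159)&(z<.175); p=V[k]; _,_,v=np.linalg.svd(p[:,:2]-p[:,:2].mean(0),full_matrices=False); print("wing",k.sum(),p.mean(0),np.degrees(np.arctan2(v[0,1],v[0,0])))
w=W[125:230,180:320].reshape(-1,3); o=np.array([.6685,.0525]); h=np.radians(12.2)
l=(w[:,:2]-o)@np.array([[np.cos(h),-np.sin(h)],[np.sin(h),np.cos(h)]])*1000; z=w[:,2]
def e(n,k): print(n,k.sum(),np.percentile(l[k],[2,50,98],axis=0).round(1).tolist() if k.sum() else '')
e("post",(z>.062)&(z<.08)&(l[:,0]<-85)&(l[:,0]>-130)&(abs(l[:,1])<25))
e("tube",(z>.045)&(z<.06)&(l[:,0]<-22)&(l[:,0]>-90)&(abs(l[:,1])<20))
for n,a,b,cc,d in(("bar",120,150,150,178),("mag",155,192,150,185),("vee",325,357,145,175),("can",375,420,135,180)):
    print(n,np.nanmax(abs(cv2.blur(W[cc:d,a:b,2]-W0[cc:d,a:b,2],(3,3)))))
E
```

```text
clock: 29.28
tool_pos: [0.6681, 0.0528, 0.1671]
tool_rot: [0.627, 0.779, -0.0, -0.001]
contact_force: [-1.1, -1.5, 0.6]
opening: 0.0121
grasp_force: 32.3
t 29.28 p [0.6681 0.0528 0.1671] phi 102.27 F [-1.1 -1.5  0.6] M [-0.35  0.15 -0.03] op 0.0121 g 32.3
clock: 29.78
tool_pos: [0.6685, 0.0527, 0.1673]
tool_rot: [0.627, 0.779, 0.0, 0.0]
contact_force: [0.2, 0.6, -0.3]
opening: 0.0644
grasp_force: 0.0
clock: 30.78
tool_pos: [0.4887, -0.1953, 0.2677]
tool_rot: [0.629, 0.778, -0.001, 0.001]
contact_force: [0.1, 0.4, -0.6]
opening: 0.0643
grasp_force: 0.0
t 30.78 p [ 0.4887 -0.1953  0.2677] phi 102.07 F [ 0.1  0.4 -0.6] M [ 0.03 -0.05  0.05] op 0.0643 g 0.0
wing 107 [0.66750727 0.05302372 0.16679718] 103.33539447771074
post 71 [[-120.3, -10.5], [-108.2, 1.3], [-95.3, 12.5]]
tube 132 [[-69.1, -12.1], [-47.3, 1.7], [-23.2, 14.8]]
bar 0.0042341732817055
mag 0.005778090576355119
vee 0.6134219142131446
can 0.6140446361135841
```

View pics/top7.png

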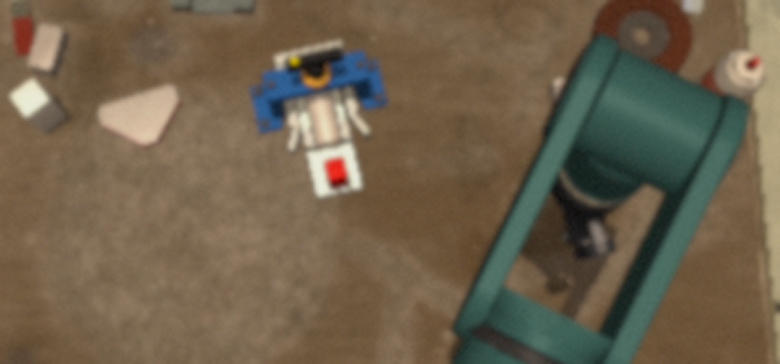

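The tube and carriage are home and the wing is about 91° from bottomed. The bar and magnet haven't moved, the can still stands at (740,70), and the V-block is mostly hidden by the arm. The robot is clear, so I'm handing in.

```bash
python3 -c "
from h import *
print(arm.hand_in())"
```

```text
the job is handed in; nothing more can be done
None
```

I handed the job in at about 31 s: the tube is centred in the saddles to about 1 mm, the carriage is up against the end stop, and the thumbscrew was bottomed and then backed off about 90°. The bar and magnet have not moved and the can still stands; the arm mostly hid the V-block in the last picture, so I couldn't re-check it.

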